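# Tare the pan and weigh the cheese

### The job

Weigh the block of cheese in the small pan: set the empty aluminium pan in the middle of the scale's plate and let go of it, then push the scale's upright paddle switch well over to the side with the round stud (tare), hold it there for a good second with your hand off the pan, and let it spring back to the centre by itself. Only then set the cheese upright in the pan, without dropping it, and let go. Never push the paddle to the side with the straight bar (off), and leave the other things on the table where they are.

Things in the scene. Friction and masses are not known exactly. Their poses are not given: they have to be found in the camera images.
- scale: White bench scale, fixed, 230 (x) by 200 (y) mm. Origin: centre of its underside, on the table. x points from the control deck to the plate (away from the robot, give or take its yaw), z up. The control deck is its 70 mm deep strip at -x, top 50 mm above the table; behind it stands the steel weighing plate, 154 (x) by 200 (y) mm, top 75 mm above the table.
- tare_stud (a point): Round steel stud, 24 mm across and 4 mm high, on the deck, 72 mm from the paddle's hinge on the scale's +y side: marks the tare side.
- off_bar (a point): Straight steel bar, 34 by 7 mm and 4 mm high, on the deck, 72 mm from the paddle's hinge on the scale's -y side: marks the off side.
- scale_plate (a point): Centre of the top face of the scale's plate, 75 mm above the table; axes as the scale's.
- toggle_pivot (a point): Fixed point on the scale: the paddle switch's hinge, at the deck's top (50 mm above the table), 118 mm from the plate's centre on the -x side of the scale. The hinge line runs along the scale's x.
- toggle_tip (a point): Top of the grey paddle switch, 68 mm above its hinge. The paddle stands upright at rest: 26 mm wide along the scale's x, 10 mm thick along the scale's y, with a 16 mm thick rounded head. It leans with the switch.
- toggle (a joint): Angle of the paddle switch, rad: 0 upright (centre), positive leaning to the scale's +y (round stud, tare), negative to -y (straight bar, off); stops at -0.5 and +0.5. A spring of 0.6 N m/rad returns it to 0 within 0.3 s when let go (about 5 N at 50 mm above the hinge holds it at 0.4). Tare is on above 0.3.
- pan_center (a point): Centre of the small open aluminium pan, half-way up (17 mm above its underside). The pan is 160 mm long (its x), 66 mm wide (its y) and 34 mm high, walls and floor 3 mm, about 0.25 kg, loose on the table, to the left or right of the scale. It can be gripped across its width.
- cheese_center (a point): Centre, half-way up, of the loose block of cheese, pale yellow with a brown rind on one end, standing on its narrow side: 90 mm long (its x), 34 thick (its y), 75 high; about 0.23 kg; on the other side of the scale from the pan. Grip it across its thickness within its top 30 mm, so that the fingers stay above the pan's rim when it stands in the pan.
- jar: Bystander: jar, 60 mm across, 85 mm high, left of the scale. Origin: centre of its underside.
- butter: Bystander: flat paper packet of butter, 110 by 62 by 38 mm, right of the scale. Origin: centre of its underside.
- tub: Bystander: white open square tub, 120 by 120 by 60 mm, far left. Origin: centre of its underside.
- spoon: Bystander: black-handled spoon, 220 mm long along its x, lying far right. Origin: under its middle.
- pan: The same pan; origin at the centre of its underside, axes as given above.
- cheese: The same block of cheese; origin at the centre of its underside.
Things that resemble listed ones, but are neither listed nor needed, are in the scene too. There is more than one size of the cheese; the job needs the smallest.

How it is judged (in metres and radians):
On the way, in this order (a step that is already met when the one before it is completed fails the run):
1. the empty pan stands in the middle of the scale's plate, let go, with the paddle still at the centre (horizontal distance between pan_center and scale_plate below 0.035 m and z of pan_center in the frame of scale_plate between 0.012 and 0.024 m and angle between pan_center's own z axis and vertical below 0.06 rad and horizontal distance between cheese_center and pan_center above 0.1 m and value of joint toggle between -0.06 and 0.06 rad and contact force between each of the arm, the fingers and pan below 0.1 N and linear speed of pan below 0.02 m/s), for 0.2 s.
2. the paddle is held over to the tare side (above 0.3 rad) for 0.8 s, with the empty pan standing on the plate and not touched by the robot (value of joint toggle above 0.3 rad and contact force between each of the fingers, the arm and pan below 0.1 N and horizontal distance between pan_center and scale_plate below 0.035 m and z of pan_center in the frame of scale_plate between 0.012 and 0.024 m and angle between pan_center's own z axis and vertical below 0.06 rad and horizontal distance between cheese_center and pan_center above 0.1 m), for 0.8 s.
3. the paddle has sprung back to the centre, with the pan still empty (value of joint toggle between -0.06 and 0.06 rad and horizontal distance between pan_center and scale_plate below 0.035 m and z of pan_center in the frame of scale_plate between 0.012 and 0.024 m and angle between pan_center's own z axis and vertical below 0.06 rad and horizontal distance between cheese_center and pan_center above 0.1 m), for 0.2 s.
At the end, for the whole second after the job is handed in: The pan stands level on the scale's plate, its centre within 35 mm of the plate's centre; the cheese stands upright (within 0.1 rad) on the pan's floor, between its walls; the paddle is at the centre (within 0.06 rad); pan and cheese are released and at rest (horizontal distance between pan_center and scale_plate below 0.035 m and z of pan_center in the frame of scale_plate between 0.012 and 0.024 m and angle between pan_center's own z axis and vertical below 0.06 rad and x of cheese_center in the frame of pan_center between -0.04 and 0.04 m and y of cheese_center in the frame of pan_center between -0.022 and 0.022 m and z of cheese_center in the frame of pan_center between 0.018 and 0.03 m and angle between cheese_center's own z axis and vertical below 0.1 rad and value of joint toggle between -0.06 and 0.06 rad and linear speed of each of pan, cheese below 0.02 m/s); the robot touches nothing.
It fails at once if the paddle is pushed to the off side (below -0.25 rad) (value of joint toggle below -0.25 rad).
It fails at once if the cheese or the pan is dropped (falls free faster than 0.7 m/s) ((contact force between anything else and cheese below 0.05 N and linear speed of cheese above 0.7 m/s) or (contact force between anything else and pan below 0.05 N and linear speed of pan above 0.7 m/s)).
It fails at once if one of the other things on the table is moved by more than 30 mm (distance of any of jar, butter, tub, spoon from where it was at the start of the episode above 0.03 m).
It also fails if it takes over 72 s, if anything falls off the work surface, if the arm or the gripper's body presses on something with over 40 N, if the wrist force passes 120 N, or if a joint passes its speed limit or range.

### The arm

A 6-joint arm with a two-finger parallel gripper is mounted at the origin on the work surface. World frame = base frame: x ahead of the robot, y to its left, z up, the work surface at z = 0. Lengths are in mm, angles in rad, forces in N, time in s.
With the tool pointing down it reaches from about 400 to 925 mm from the base axis. Payload 12.5 kg.
Tool frame: the origin (TCP) lies between the finger pads; the fingertips stand 25 mm ahead of it and the grasp point (between the pads) lies 6 mm ahead of it; z points along the fingers, y is the line along which they close (so a half turn about z gives the same grasp; the last joint's range is limited). The gripper opens to 95 mm and grips with 3 to 60 N. Pads are 20 mm wide; open, the fingers measure 119 mm over their backs; the gripper's body (75 mm by 180 mm) begins 59 mm behind the grasp point.
Start: joints at [1.016, 0.491, 1.559, -0, 1.092, -0.106], TCP at [271.163, 563.129, 239.661] pointing down, gripper open.
Joint ranges: [-3.1, 3.1], [-0.84, 2.19], [0.05, 2.79], [-1.13, 4.28], [0.06, 2.93], [-2.69, 2.69]. Speed limits (rad/s): [2.22, 2.22, 2.79, 3.14, 3.14, 3.14].

### API

Orientations are given as [roll, pitch, yaw] about the fixed x, y, z axes, in that order (R = Rz(yaw) Ry(pitch) Rx(roll)).
In Python, from cell import state, read_camera, job_done, cut_out gives the robot as it stands. The module is installed in compiled form; this text tells all that it offers.
- The arm moves only by the tool jog_arm, never from a script. Its argument "motion" is a list of rows, each a list of 2 entries, a list of its own where there are three numbers: the shift along the tool's x, y, z in mm, then the turn about the tool's z in rad. A call has 1 to 5 rows; each row is the pose to reach, as a shift and turn from the pose commanded when the call began, along the tool's axes at that moment; what a row does not reach only later rows make up. A row lasts 1/10 s, in which the tool goes at most 50 mm and 8.59 degrees, less where a joint would pass 70% of its speed; a pose out of reach is approached as far as the arm can. A call with a gripper value outside its range is refused whole. "grip" is the closure, from 0 (fully open) to 1 (shut), set as the call begins (left out, the last holds). The fingers move at their own pace and stop on an object; the grip force is fixed at half the most. Time passes only in rows, so rows that repeat a pose let the fingers close. It gives the time, the measured TCP pose, the force, the opening and the grip force at its end, in the units of the state.
- state(): the state, without advancing time (a new reading comes with each control period).
- read_camera(name): name is "side" or "top"; returns a dict with "img" (400x640x3 uint8, blue, green, red), "vertical_fov" (degrees; the focal length in pixels is half the picture's height over the tangent of half this angle, whatever the lens; pixels are square), "cx", "cy" (the principal point, pixels), "k1" (the pictures are not rectified: a ray, as slopes to the right and down, at radius r is drawn at 1 + k1 r^2 times it, then the intrinsics apply), "extrinsics" (4x4, takes a point from camera to world coordinates). Camera axes: x right, y up, looking along -z (the intrinsics and any distortion apply to the point x, -y, -z); pixel columns grow to the right and rows downward; lengths in mm; the calibration is good to about 2 mm. A picture is of the moment at which its call begins. There is no depth.
- job_done(): hands the job in; it is judged then, once.
Trained networks look in a picture, given as the dict that the camera call returned (one of the last four; its "shot" number tells which), for a name from the list of things; names that differ only in an ending like _2 or _b are one class to them, and where a whole thing is asked for, a point or a joint stands for the part that bears it (a point fixed in the world has none). Each returns a list of dicts, best first, with "p" (0 to 1); they miss things now and then, are a little off and sometimes report something else, mostly with a low value. They report only what shows in the picture. A call takes as long as a camera call. They do not tell look-alikes from the thing itself.
- cut_out(name, picture): "region" (400x640 bool, what is visible of it) and "box" ([left, top, right, bottom] in pixels, round what is visible of it).
The state is a dict: "t": time; "joints": joint angles; "qvel": joint speeds; "tau": joint torques, N m; "eef_pos": TCP position; "tcp_rot": TCP orientation; "ft_force": force on the tool from outside, world axes, zero at the start; "moment": the same for the moment, N m; "opening": opening from 0.0 (shut) to 1.0 (fully open); "grip_force": force on a finger pad.
Only numpy, scipy, OpenCV 4.12 (cv2) and the standard library are available. Lean on these libraries where they do the work, as an engineer would, in place of code of your own. Each camera call takes 0.05 s, during which the arm holds its last target. There are 200 camera calls.

## Working session

There is one attempt and no reset: what is moved stays moved. The work goes in short steps, Python scripts to look and compute and a tool call to move; the robot and the scene stay as the last step left them, time stands still between calls to the robot, and variables do not carry over. Pictures are saved under pics/ and viewed, at most 10 in all, crops included, and the job is handed in when it is done.

Besides the shell and the picture viewer there is one more tool, called as name([rows], argument=value, ...), one row to a line, values as JSON. jog_arm: Moves the arm, as the interface text tells. Its arguments: {"type":"object","properties":{"motion":{"type":"array"},"grip":{"type":"number"}},"required":["motion"]}

```bash
mkdir -p pics; cat > h.py <<'E'
import numpy as np,cv2
from cell import state,read_camera,job_done,cut_out
def K(c):
    f=200/np.tan(np.radians(c["vertical_fov"])/2)
    return np.array([[f,0,c["cx"]],[0,f,c["cy"]],[0,0,1.]]),np.array([c["k1"],0,0,0.])
def px2w(c,pts,z):
    k,d=K(c);E=np.array(c["extrinsics"])
    u=cv2.undistortPoints(np.array(pts,float).reshape(-1,1,2),k,d).reshape(-1,2)
    r=np.c_[u[:,0],-u[:,1],-np.ones(len(u))]@E[:3,:3].T
    o=E[:3,3]; return o+r*((z-o[2])/r[:,2])[:,None]
def w2px(c,P):
    k,d=K(c);E=np.linalg.inv(np.array(c["extrinsics"]))
    q=np.array(P,float).reshape(-1,3)@E[:3,:3].T+E[:3,3]; q=q*[1,-1,-1]
    return cv2.projectPoints(q,np.zeros(3),np.zeros(3),k,d)[0].reshape(-1,2)
E
python3 - <<'E'
from h import *
for n in("top","side"):
    c=read_camera(n);cv2.imwrite(f"pics/{n}0.png",c["img"])
    print(n,c["vertical_fov"],c["k1"],np.round(c["extrinsics"],2).tolist())
    for t in("scale","tare_stud","off_bar","toggle","pan","cheese","jar","butter","tub","spoon"):
        print(t,[(round(r["p"],2),[int(v) for v in r["box"]]) for r in cut_out(t,c)][:4])
print(state())
E
```

```text
top 48.586751995898766 -0.12198263423053934 [[0.01, 0.99, -0.11, 332.64], [-1.0, 0.02, 0.0, 7.1], [0.01, 0.11, 0.99, 1469.87], [0.0, 0.0, 0.0, 1.0]]
scale [(0.64, [314, 186, 322, 196])]
tare_stud [(0.68, [284, 127, 362, 211])]
off_bar []
toggle [(0.57, [315, 183, 322, 197])]
pan [(0.81, [196, 185, 239, 232])]
cheese [(0.81, [452, 214, 474, 254]), (0.69, [377, 254, 423, 275]), (0.56, [409, 207, 423, 235])]
jar [(0.8, [212, 125, 228, 152]), (0.67, [449, 138, 465, 196]), (0.17, [134, 173, 180, 224])]
butter [(0.94, [401, 119, 437, 152])]
tub [(0.68, [132, 175, 180, 221])]
spoon [(0.65, [448, 137, 468, 200])]
side 52.21638739368682 0.036561259425414334 [[0.99, 0.1, -0.08, 386.93], [-0.13, 0.69, -0.71, -862.17], [-0.02, 0.72, 0.7, 965.19], [0.0, 0.0, 0.0, 1.0]]
scale [(0.98, [318, 185, 397, 252])]
tare_stud [(0.61, [321, 184, 397, 249])]
off_bar [(0.76, [317, 187, 397, 248])]
toggle [(0.5, [323, 196, 337, 214])]
pan [(0.63, [283, 143, 329, 170])]
cheese [(0.86, [239, 266, 275, 327]), (0.76, [271, 344, 333, 393]), (0.61, [296, 299, 334, 325])]
jar [(0.64, [357, 131, 375, 161])]
butter [(0.74, [415, 284, 443, 329])]
tub [(0.57, [290, 108, 321, 142])]
spoon [(0.84, [359, 347, 448, 387])]
{'t': 1.1, 'joints': array([ 1.01641757e+00,  4.90910543e-01,  1.55891491e+00,  1.73467788e-05,
        1.09170163e+00, -1.05610927e-01]), 'qvel': array([ 0.00017329,  0.00112759,  0.00013365,  0.00156799,  0.00084475,
       -0.00071832]), 'tau': array([-5.07301265e-04, -6.12467694e+01, -2.58432359e+01,  6.93136244e-02,
        4.46738186e-02, -7.61422370e-05]), 'eef_pos': array([271.14656706, 563.12983744, 239.64924604]), 'tcp_rot': array([ 3.14152583e+00, -8.39662863e-06,  2.69281683e+00]), 'ft_force': array([-0.63690139,  0.11827553, -0.2373985 ]), 'moment': array([ 0.02414753,  0.03210873, -0.00067684]), 'grip_force': 0.0, 'opening': 0.9976043088041157}
```

```bash
python3 - <<'E'
import cv2
a=cv2.imread("pics/top0.png")[110:290,120:480]
cv2.imwrite("pics/t0.png",cv2.resize(a,None,fx=2.2,fy=2.2,interpolation=2))
a=cv2.imread("pics/side0.png")[100:400,220:460]
cv2.imwrite("pics/s0.png",cv2.resize(a,None,fx=2,fy=2,interpolation=2))
E
```

```text
(no output)
```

View pics/t0.png

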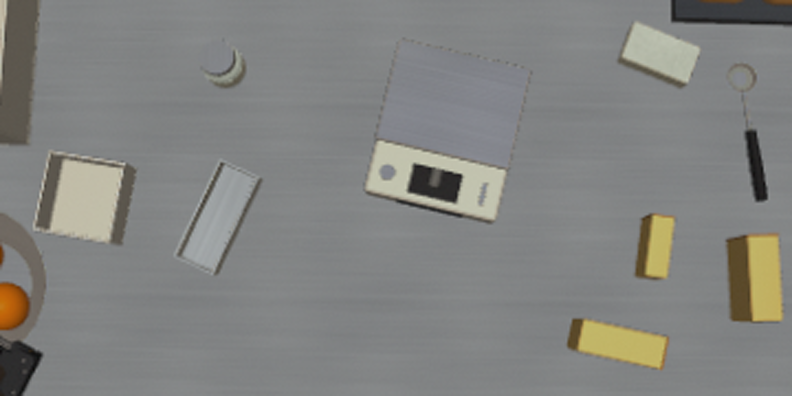

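View pics/s0.png

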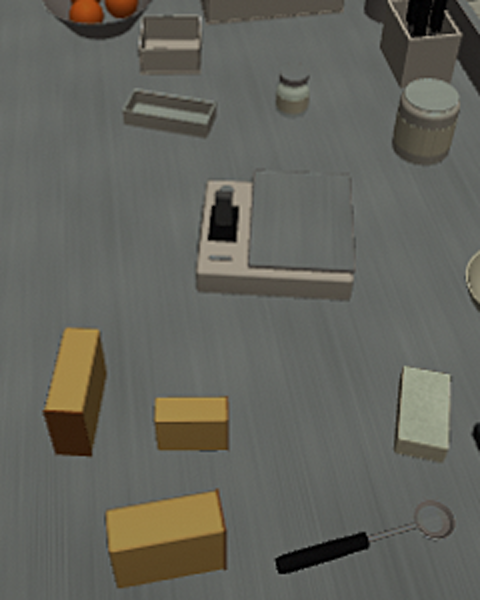

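The top picture shows the pan at about (218,208), the scale at about (325,169) with the round stud on the left (296,188) and the bar on the right (339,198), so tare is at world +y. There are three cheeses, at top px (416,222), (462,235) and (400,265). The one at (416,222) looks smallest, and I'll check that against the 90x34x75 mm model.

```bash
cat >> h.py <<'E'
from scipy.optimize import minimize
def box(L,W,z0,z1):
    return np.array([[sx*L/2,sy*W/2,z] for sx in(-1,1) for sy in(-1,1) for z in(z0,z1)])
def place(B,x,y,a):
    R=np.array([[np.cos(a),-np.sin(a),0],[np.sin(a),np.cos(a),0],[0,0,1]]);return B@R.T+[x,y,0]
def hull_iou(c,P,reg,S=4):
    h=cv2.convexHull(w2px(c,P).astype(np.float32)); x0,y0,w,hh=cv2.boundingRect(np.argwhere(reg)[:,::-1].astype(np.int32))
    o=np.array([x0-15,y0-15]); m=np.zeros(((hh+30)*S,(w+30)*S),np.uint8)
    cv2.fillPoly(m,[np.round((h.reshape(-1,2)-o+.5)*S).astype(np.int32)],1)
    r=np.kron(reg[o[1]:o[1]+hh+30,o[0]:o[0]+w+30],np.ones((S,S),np.uint8))
    m=m[:r.shape[0],:r.shape[1]]
    return (m&r).sum()/max((m|r).sum(),1)
def fit(B,views,x,y,a):
    best=None
    for a0 in a:
        f=lambda p:-sum(hull_iou(c,place(B,p[0],p[1],p[2]),r) for c,r in views)
        s=minimize(f,[x,y,a0],method="Nelder-Mead",options=dict(initial_simplex=[[x,y,a0],[x+15,y,a0],[x,y+15,a0],[x,y,a0+.2]],maxiter=150))
        if best is None or s.fun<best.fun:best=s
    return best.x,-best.fun/len(views)
E
python3 - <<'E'
from h import *
T=read_camera("top");S=read_camera("side")
for n,B in(("cheese",box(90,34,0,75)),("pan",box(160,66,0,34))):
    for r in cut_out(n,T):
        b=r["box"];p=px2w(T,[[(b[0]+b[2])/2,(b[1]+b[3])/2]],40)[0]
        print(n,round(r["p"],2),np.round(p[:2]),[round(v,3) for v in fit(B,[(T,r["region"])],p[0],p[1],(-.6,0,.6,1.57))[0]],"iou",round(fit(B,[(T,r["region"])],p[0],p[1],(-.6,0,.6,1.57))[1],3))
        rr=cv2.minAreaRect(px2w(T,np.argwhere(r["region"])[:,::-1],60)[:,:2].astype(np.float32));print(rr)
    for r in cut_out(n,S):
        b=r["box"];p=px2w(S,[[(b[0]+b[2])/2,(b[1]+b[3])/2]],35)[0]
        q,i=fit(B,[(S,r["region"])],p[0],p[1],(-.6,0,.6,1.57));print(" side",round(r["p"],2),np.round(q,2),round(i,3))
sc=lambda l:[[x/2.2+120-.25,y/2.2+110-.25] for x,y in l]
pc=px2w(T,sc([(400,38),(532,70),(508,168),(375,139)]),75);print("plate",pc.round().tolist(),pc.mean(0).round(1))
d=pc[:2].mean(0)-pc[2:].mean(0);print("yaw x",np.arctan2(d[1],d[0]),np.linalg.norm(d));d=(pc[0]+pc[3]-pc[1]-pc[2])/2;print("yaw y",np.arctan2(-d[0],d[1]),np.linalg.norm(d))
print("stud,bar",px2w(T,sc([(387,172),(483,193)]),54).round(1).tolist())
ms=cv2.cvtColor(T["img"],cv2.COLOR_BGR2HSV)
for r in cut_out("scale",S)[:1]:
    print("scale side",fit(np.vstack([box(230,200,0,50),place(box(154,200,50,75),38,0,0)]),[(S,r["region"])],*pc.mean(0)[:2],(-.6,0,.3)))
    P=w2px(S,pc);print(P.round(1).tolist())
E
```

```text
cheese 0.81 [ 384. -484.] [np.float64(367.902), np.float64(-482.176), np.float64(-0.215)] iou 0.589
((376.9687805175781, -473.0345458984375), (76.56874084472656, 122.80276489257812), 89.18746948242188)
cheese 0.68 [ 414. -329.] [np.float64(420.514), np.float64(-327.372), np.float64(-0.191)] iou 0.858
((420.11932373046875, -323.8198547363281), (46.68202209472656, 92.51914978027344), 82.47464752197266)
cheese 0.57 [ 275. -273.] [np.float64(280.085), np.float64(-275.245), np.float64(-1.918)] iou 0.619
((281.70916748046875, -270.81109619140625), (140.14476013183594, 46.104835510253906), 77.62884521484375)
 side 0.96 [ 363.42 -476.38    3.19] 0.546
 side 0.75 [ 4.2557e+02 -3.2713e+02 -1.0000e-01] 0.891
 side 0.74 [ 280.23 -270.25    1.06] 0.613
pan 0.59 [453. 318.] [np.float64(457.768), np.float64(322.253), np.float64(-0.411)] iou 0.957
((453.68487548828125, 311.809814453125), (72.96011352539062, 156.05726623535156), 65.34615325927734)
 side 0.59 [ 4.6309e+02  3.2085e+02 -4.1000e-01] 0.943
plate [[722.0, 52.0, 75.0], [677.0, -143.0, 75.0], [531.0, -108.0, 75.0], [571.0, 85.0, 75.0]] [625.2 -28.7  75. ]
yaw x -0.22487100900490314 152.37291067667564
yaw y -0.21427573841101635 198.36984339860388
stud,bar [[525.4, 67.4, 54.0], [496.6, -73.6, 54.0]]
scale side (array([ 5.93261404e+02, -1.68697007e+01, -2.22717228e-01]), np.float64(0.9433957378492452))
[[393.6, 187.0], [395.7, 234.9], [342.8, 231.4], [344.8, 184.8]]
```

```bash
cat >> h.py <<'E'
def go(x,y,z,yaw):
    s=state();p=s["eef_pos"];a=s["tcp_rot"][2];d=np.array([x,y,z])-p
    t=(yaw-a+np.pi)%(2*np.pi)-np.pi
    print("shift",np.round([np.cos(a)*d[0]+np.sin(a)*d[1],np.sin(a)*d[0]-np.cos(a)*d[1],-d[2]],1),"turn",round(-t,3))
E
python3 - <<'E'
from h import *
T=cv2.imread("pics/top0.png")[195:285,365:485]
cv2.imwrite("pics/ch.png",cv2.resize(T,None,fx=5,fy=5,interpolation=2))
go(460,321.5,120,-.41+np.pi)
E
```

```text
shift [-275.  -135.8  119.7] turn -0.039
```

View pics/ch.png

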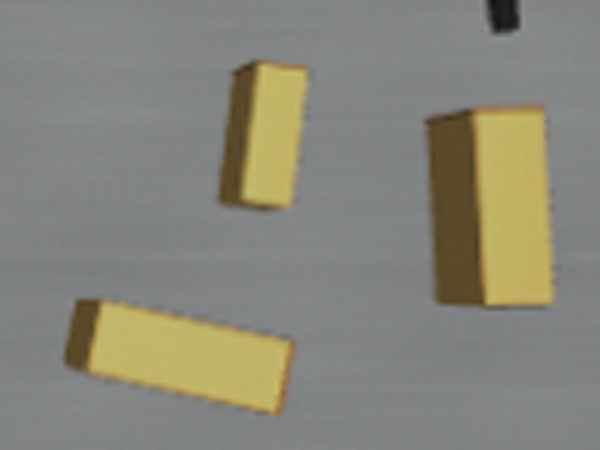

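There are three cheeses: top px (418,222), (462,237) and (402,266). The one at (418,222) is clearly the shortest and fits the 90x34x75 model (IoU 0.86–0.89, against about 0.6 for the other two), so it is the cheese to use.

jog_arm([
  [[-48,-10,0],-0.039],
  [[-96,-22,0],-0.039],
  [[-140,-40,5],-0.039],
  [[-180,-65,15],-0.039],
  [[-220,-90,30],-0.039],
], grip=0)

```text
t: 1.95
eef_pos: [431.5, 385.2, 209.9]
tcp_rot: [3.14, 0.001, 2.732]
ft_force: [1.4, 0.5, -0.9]
opening: 1.001
grip_force: 0.0
```

```bash
python3 - <<'E'
from h import *
c=read_camera("top")
p=px2w(c,[[x/5+365-.4,y/5+195-.4] for x,y in[(257,63),(308,67),(291,208),(240,204)]],75)
print(p.round(0).tolist(),p.mean(0)); d=p[:2].sum(0)-p[2:].sum(0);print(np.arctan2(d[1],d[0]),np.linalg.norm(d)/2)
go(460,321.5,120,-.41+np.pi)
E
```

```text
[[467.0, -318.0, 75.0], [465.0, -351.0, 75.0], [375.0, -339.0, 75.0], [377.0, -306.0, 75.0]] [ 420.90618017 -328.16291022   75.        ]
-0.12968840097526113 90.58330267047772
shift [-47.6 -43.   87.2] turn -0.002
```

jog_arm([
  [[-24,-21,30],0],
  [[-48,-43,70],0],
  [[-48,-43,110],0],
  [[-48,-43,130],0],
  [[-48,-43,130],0],
])

```text
t: 2.5
eef_pos: [456.4, 327.2, 77.2]
tcp_rot: [-3.138, -0.003, 2.731]
ft_force: [0.0, -0.2, 0.1]
opening: 1.004
grip_force: 0.0
```

```bash
python3 - <<'E'
from h import *
c=read_camera("top");s=read_camera("side")
A=cv2.resize(c["img"][150:260,160:280],None,fx=3.5,fy=3.5,interpolation=2);B=cv2.resize(s["img"][90:200,250:360],None,fx=3.5,fy=3.5,interpolation=2)
h=min(A.shape[0],B.shape[0]);cv2.imwrite("pics/p1.png",np.hstack([A[:h],B[:h]]))
go(460,321.5,33,-.41+np.pi)
E
```

```text
shift [-5.  -5.2 47.1] turn 0.0
```

View pics/p1.png

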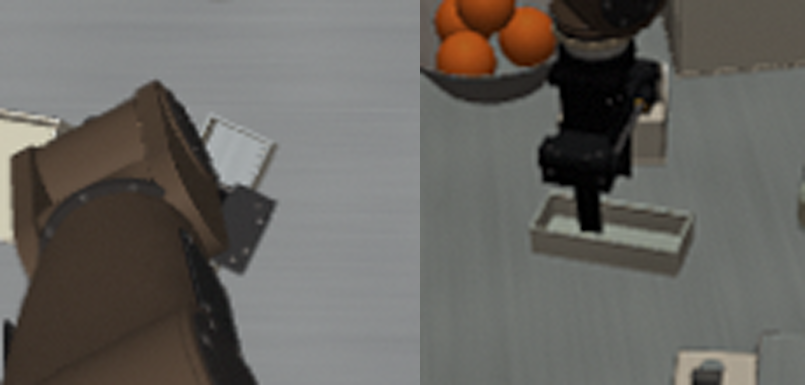

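The arm lags its command, and the near finger is over the pan's near wall (right half, about (592,228)). I'll descend and re-measure.

jog_arm([
  [[-3,-3,10],0],
  [[-3,-3,22],0],
  [[-3,-3,22],0],
])

```text
t: 2.9
eef_pos: [458.4, 323.8, 56.7]
tcp_rot: [-3.141, -0.001, 2.732]
ft_force: [-1.3, -0.2, -0.2]
opening: 1.001
grip_force: 0.0
```

```bash
python3 - <<'E'
from h import *
print(state()["eef_pos"]);go(460,321.5,33,-.41+np.pi)
E
```

```text
[458.3710989  323.82223355  56.65676764]
shift [-2.4 -1.5 23.7] turn 0.0
```

jog_arm([
  [[-2,-1.5,12],0],
  [[-2,-1.5,23],0],
  [[-2,-1.5,23],0],
])

```text
t: 3.2
eef_pos: [459.5, 321.5, 33.0]
tcp_rot: [-3.14, -0.001, 2.732]
ft_force: [0.6, -1.1, 0.2]
opening: 0.998
grip_force: 0.0
```

jog_arm([
  [[0,0,0],0],
  [[0,0,0],0],
  [[0,0,0],0],
  [[0,0,0],0],
  [[0,0,0],0],
], grip=1)

```text
t: 3.7
eef_pos: [460.2, 322.1, 35.0]
tcp_rot: [3.141, 0.0, 2.732]
ft_force: [-0.4, 0.5, 2.1]
opening: 0.689
grip_force: 30.0
```

jog_arm([
  [[0,0,-15],0],
  [[0,0,-40],0],
  [[0,0,-75],0],
  [[0,0,-110],0],
  [[0,0,-135],0],
])

```text
t: 4.2
eef_pos: [460.0, 321.9, 171.6]
tcp_rot: [3.141, 0.001, 2.732]
ft_force: [-0.6, -0.2, -3.6]
opening: 0.69
grip_force: 30.0
```

```bash
python3 - <<'E'
from h import *
s=state();print(s["eef_pos"],s["opening"],s["ft_force"]);go(627,-27,168,-.22+np.pi)
E
```

```text
[460.01403169 321.90790299 171.59117473] 0.6901952426816033 [-0.59625061 -0.22148035 -3.62681275]
shift [-292.2 -253.5    3.6] turn -0.19
```

jog_arm([
  [[-30,-26,-8],-0.02],
  [[-64,-56,-8],-0.05],
  [[-98,-86,-8],-0.08],
  [[-132,-116,-8],-0.1],
  [[-166,-146,-8],-0.12],
])

```text
t: 4.7
eef_pos: [554.3, 120.1, 177.5]
tcp_rot: [-3.141, -0.001, 2.853]
ft_force: [0.7, 0.6, -2.1]
opening: 0.692
grip_force: 30.0
```

```bash
python3 - <<'E'
from h import *
go(627,-27,178,-.22+np.pi)
E
```

```text
shift [-111.6 -120.3   -0.5] turn -0.069
```

jog_arm([
  [[-30,-32,0],-0.02],
  [[-60,-64,0],-0.04],
  [[-88,-95,0],-0.06],
  [[-105,-113,0],-0.069],
  [[-111,-120,0],-0.069],
])

```text
t: 5.2
eef_pos: [626.7, -27.2, 177.1]
tcp_rot: [-3.141, -0.001, 2.919]
ft_force: [-0.5, -0.3, -3.6]
opening: 0.692
grip_force: 30.0
```

jog_arm([
  [[0,0,15],0],
  [[0,0,30],0],
  [[0,0,40],0],
  [[0,0,40],0],
  [[0,0,40],0],
])

```text
t: 5.7
eef_pos: [626.2, -24.4, 137.9]
tcp_rot: [3.141, -0.0, 2.921]
ft_force: [-1.0, 1.0, -2.6]
opening: 0.692
grip_force: 30.0
```

```bash
python3 - <<'E'
from h import *
c=read_camera("top");s=read_camera("side")
A=cv2.resize(c["img"][120:220,270:380],None,fx=3.5,fy=3.5,interpolation=2);B=cv2.resize(s["img"][150:265,300:410],None,fx=3.5,fy=3.5,interpolation=2)
h=min(A.shape[0],B.shape[0]);cv2.imwrite("pics/p2.png",np.hstack([A[:h],B[:h]]))
print(state()["eef_pos"]);go(627,-27,110,-.22+np.pi)
E
```

```text
[626.46522855 -24.60828342 138.37761072]
shift [-1.  -2.2 28.4] turn -0.0
```

View pics/p2.png

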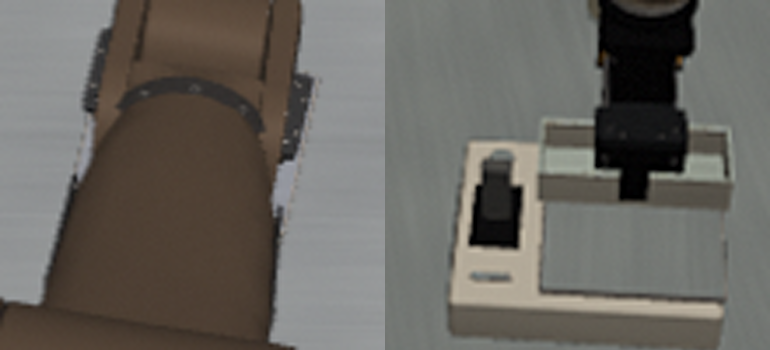

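The pan hangs level over the plate (side view, about (635,165)), and the paddle is upright. I'll lower it now.

jog_arm([
  [[-1,-2,8],0],
  [[-1,-2,16],0],
  [[-1,-2,22],0],
  [[-1,-2,25],0],
  [[-1,-2,25],0],
])

```text
t: 6.3
eef_pos: [626.5, -27.0, 111.9]
tcp_rot: [3.142, -0.001, 2.921]
ft_force: [0.6, 0.7, -2.5]
opening: 0.695
grip_force: 30.0
```

jog_arm([
  [[0,0,1],0],
  [[0,0,2],0],
  [[0,0,3],0],
  [[0,0,3],0],
])

```text
t: 6.7
eef_pos: [626.8, -27.1, 110.0]
tcp_rot: [3.141, 0.001, 2.921]
ft_force: [0.1, 0.3, 0.3]
opening: 0.693
grip_force: 30.0
```

jog_arm([
  [[0,0,1],0],
  [[0,0,1],0],
])

```text
t: 6.9
eef_pos: [626.9, -27.0, 110.0]
tcp_rot: [3.141, 0.001, 2.921]
ft_force: [-3.3, -0.5, 10.1]
opening: 0.693
grip_force: 30.0
```

jog_arm([
  [[0,0,0],0],
  [[0,0,0],0],
  [[0,0,0],0],
  [[0,0,0],0],
  [[0,0,0],0],
], grip=0)

```text
t: 7.4
eef_pos: [626.8, -27.0, 108.5]
tcp_rot: [3.142, -0.0, 2.921]
ft_force: [-0.1, 0.1, -0.2]
opening: 0.995
grip_force: 0.0
```

jog_arm([
  [[0,0,-10],0],
  [[0,0,-30],0],
  [[0,0,-60],0],
  [[0,0,-100],0],
  [[0,0,-120],0],
])

```text
t: 7.9
eef_pos: [627.4, -27.1, 232.6]
tcp_rot: [3.141, 0.004, 2.921]
ft_force: [0.5, 0.3, 0.3]
opening: 1.0
grip_force: 0.0
```

```bash
python3 - <<'E'
from h import *
print(state()["opening"]);go(512-45*.218,-1.5-45*.976,200,-.22+np.pi)
E
```

```text
0.9995074722664167
shift [118.1 -45.3  32.6] turn -0.001
```

jog_arm([
  [[30,-10,0],0],
  [[65,-25,10],0],
  [[95,-38,20],0],
  [[118,-45,28],0],
  [[118,-45,28],0],
], grip=1)

```text
t: 8.4
eef_pos: [499.2, -45.1, 200.8]
tcp_rot: [3.142, -0.002, 2.92]
ft_force: [0.2, -0.8, 0.4]
opening: 0.637
grip_force: 0.0
```

jog_arm([
  [[0,0,20],0],
  [[0,0,40],0],
  [[0,0,60],0],
  [[0,0,80],0],
  [[0,0,80],0],
])

```text
t: 8.9
eef_pos: [501.9, -45.0, 119.4]
tcp_rot: [3.141, -0.002, 2.921]
ft_force: [-0.1, -0.0, -0.2]
opening: 0.216
grip_force: 0.0
```

```bash
python3 - <<'E'
from h import *
c=read_camera("top");s=read_camera("side")
A=cv2.resize(c["img"][120:220,270:380],None,fx=3.5,fy=3.5,interpolation=2);B=cv2.resize(s["img"][150:265,300:410],None,fx=3.5,fy=3.5,interpolation=2)
h=min(A.shape[0],B.shape[0]);cv2.imwrite("pics/p3.png",np.hstack([A[:h],B[:h]]))
print(state()["eef_pos"],state()["ft_force"]);go(512-45*.218,-1.5-45*.976,120,-.22+np.pi)
r=cut_out("pan",s)
if r: print(r[0]["p"],fit(box(160,66,75,109),[(s,r[0]["region"])],627,-27,(-.22,)))
E
```

```text
[502.51338492 -45.15182163 121.21803743] [-0.15451131 -0.54685823  0.44780429]
shift [ 0.3 -0.3  1.2] turn -0.001
0.87 (array([ 6.28251366e+02, -2.79046819e+01, -2.23898854e-01]), np.float64(0.9642959018731577))
```

View pics/p3.png

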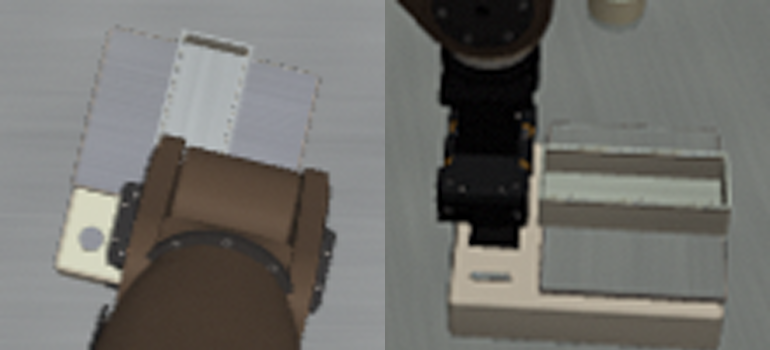

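The pan stands centred on the plate (side fit (628,-28)). The finger is beside the paddle on its bar side, about (490,240) in the right half, not touching. Next I'll finish closing the gripper, then push +y in steps.

jog_arm([
  [[0,0,0],0],
  [[0,2,0],0],
  [[0,6,0],0],
  [[0,10,0],0],
  [[0,12,0],0],
])

```text
t: 9.55
eef_pos: [504.5, -32.9, 120.8]
tcp_rot: [3.141, 0.0, 2.921]
ft_force: [0.1, 0.0, 0.3]
opening: 0.008
grip_force: 0.0
```

jog_arm([
  [[0,6,0],0],
  [[0,12,0],0],
  [[0,18,0],0],
  [[0,23,0],0],
  [[0,28,0],0],
])

```text
t: 10.05
eef_pos: [510.5, -5.7, 120.6]
tcp_rot: [-3.141, -0.0, 2.921]
ft_force: [-1.3, -2.1, -1.5]
opening: 0.007
grip_force: 1.1
```

jog_arm([
  [[0,4,0],0],
  [[0,8,0],0],
  [[0,8,0],0],
  [[0,8,0],0],
])

```text
t: 10.45
eef_pos: [512.1, 1.7, 120.6]
tcp_rot: [-3.142, -0.0, 2.921]
ft_force: [-0.9, -2.7, -1.3]
opening: 0.007
grip_force: 1.6
```

```bash
python3 - <<'E'
from h import *
s=read_camera("side")
B=cv2.resize(s["img"][165:250,310:380],None,fx=6,fy=6,interpolation=2)
# expected paddle: centre line + tip for several angles
for a in(0,.3,.4,.5):
    q=np.array([512,-1.5,50])+68*(np.sin(a)*np.array([.218,.976,0])+[0,0,np.cos(a)])
    print(a,((w2px(s,[q])[0]-[310,165]+.5)*6).round(0))
cv2.imwrite("pics/p4.png",B);print(state()["eef_pos"],np.mean([state()["ft_force"]],0))
E
```

```text
0 [127. 187.]
0.3 [130. 163.]
0.4 [131. 158.]
0.5 [132. 154.]
[512.12581722   1.64962809 120.58213148] [-1.70221331 -2.75779244 -1.21997515]
```

View pics/p4.png

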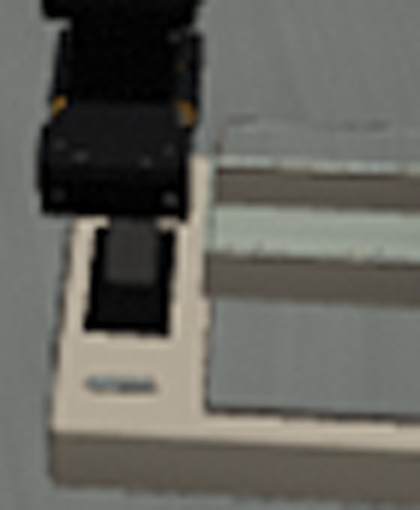

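jog_arm([
  [[0,2,0],0],
  [[0,4,0],0],
  [[0,4,0],0],
  [[0,4,0],0],
])

```text
t: 10.9
eef_pos: [513.1, 5.6, 120.6]
tcp_rot: [3.142, -0.0, 2.921]
ft_force: [-0.0, -3.5, -2.3]
opening: 0.004
grip_force: 2.1
```

```bash
python3 - <<'E'
from h import *
f=[]
for i in range(4):
    s=read_camera("side");f.append(state()["ft_force"])
print(np.mean(f,0),state()["eef_pos"])
for n,q in(("piv",[512,-1.5,50]),("tip",[512,5.5,95.6]),("tipfront",[509.5,-6,95.6])):print(n,((w2px(s,[q])[0]-[310,165]+.5)*6).round(0))
E
```

```text
[-0.73897846 -4.37291783 -2.44004393] [513.07107834   5.61077729 120.6213483 ]
piv [127. 282.]
tip [125. 209.]
tipfront [123. 226.]
```

jog_arm([
  [[0,0,0],0],
  [[0,0,0],0],
  [[0,0,0],0],
  [[0,0,0],0],
  [[0,0,0],0],
])

```text
t: 11.6
eef_pos: [513.1, 5.6, 120.6]
tcp_rot: [3.142, -0.0, 2.921]
ft_force: [-0.8, -4.2, -2.9]
opening: 0.009
grip_force: 2.2
```

jog_arm([
  [[0,0,0],0],
  [[0,0,0],0],
  [[0,0,0],0],
  [[0,0,0],0],
  [[0,0,0],0],
])

```text
t: 12.1
eef_pos: [513.1, 5.7, 120.6]
tcp_rot: [3.142, 0.0, 2.921]
ft_force: [-1.5, -4.4, -3.2]
opening: 0.006
grip_force: 2.2
```

jog_arm([
  [[0,1,0],0],
  [[0,1,0],0],
  [[0,1,0],0],
  [[0,1,0],0],
  [[0,1,0],0],
])

```text
t: 12.6
eef_pos: [513.4, 6.6, 120.7]
tcp_rot: [3.141, 0.0, 2.921]
ft_force: [-1.7, -4.6, -1.9]
opening: 0.006
grip_force: 2.2
```

jog_arm([
  [[0,-5,0],0],
  [[0,-10,0],0],
  [[0,-16,0],0],
  [[0,-22,0],0],
  [[0,-28,0],0],
])

```text
t: 13.1
eef_pos: [507.1, -21.2, 120.6]
tcp_rot: [3.141, -0.0, 2.921]
ft_force: [-0.9, -0.2, 0.3]
opening: 0.005
grip_force: 0.0
```

jog_arm([
  [[0,-8,0],0],
  [[0,-16,0],0],
  [[0,-25,0],0],
  [[0,-35,0],0],
  [[0,-40,-5],0],
])

```text
t: 13.6
eef_pos: [498.0, -60.7, 125.4]
tcp_rot: [3.141, -0.001, 2.92]
ft_force: [0.9, 0.7, 0.5]
opening: 0.004
grip_force: 0.0
```

jog_arm([
  [[0,-5,-20],0],
  [[0,-20,-40],0],
  [[10,-45,-55],0],
  [[20,-80,-60],0],
  [[35,-120,-60],0],
], grip=0)

```text
t: 14.1
eef_pos: [437.9, -170.2, 186.9]
tcp_rot: [-3.141, 0.002, 2.922]
ft_force: [0.6, -0.5, -1.4]
opening: 0.365
grip_force: 0.0
```

```bash
python3 - <<'E'
from h import *
go(421.5,-328,175,-.13+np.pi)
E
```

```text
shift [ -18.3 -157.6   11.9] turn -0.089
```

jog_arm([
  [[-4,-35,5],-0.03],
  [[-8,-75,10],-0.06],
  [[-12,-115,12],-0.089],
  [[-16,-145,12],-0.089],
  [[-18,-157,12],-0.089],
])

```text
t: 14.6
eef_pos: [420.6, -328.9, 173.8]
tcp_rot: [-3.141, 0.001, 3.007]
ft_force: [-0.4, 0.4, -0.4]
opening: 0.79
grip_force: 0.0
```

jog_arm([
  [[0,0,0],0],
  [[0,0,15],0],
  [[0,0,30],0],
  [[0,0,50],0],
  [[0,0,50],0],
])

```text
t: 15.1
eef_pos: [420.7, -324.2, 122.1]
tcp_rot: [3.139, -0.003, 3.011]
ft_force: [0.1, -0.2, 0.9]
opening: 0.996
grip_force: 0.0
```

```bash
python3 - <<'E'
from h import *
c=read_camera("top");s=read_camera("side")
A=cv2.resize(c["img"][120:220,280:380],None,fx=4,fy=4,interpolation=2);B=cv2.resize(s["img"][250:350,270:370],None,fx=4,fy=4,interpolation=2)
cv2.imwrite("pics/p5.png",np.hstack([A,B]))
print(state()["eef_pos"],state()["opening"]);go(421.5,-328,72,-.13+np.pi)
for t in(0,.3,-.3):
  q=np.array([512,-1.5,50])+68*(np.sin(t)*np.array([.218,.976,0])+[0,0,np.cos(t)]);print(t,((w2px(c,[q])[0]-[280,120]+.5)*4).round(0))
r=cut_out("pan",c)
if r: print(r[0]["p"],fit(box(160,66,75,109),[(c,r[0]["region"])],627,-27,(-.22,)))
r=cut_out("pan",s)
if r: print(r[0]["p"],fit(box(160,66,75,109),[(s,r[0]["region"])],627,-27,(-.22,)))
E
```

```text
[ 421.44735694 -325.31320342  124.03429422] 0.9987751723923642
shift [-0.4 -2.7 52. ] turn -0.001
0 [150. 281.]
0.3 [125. 276.]
-0.3 [176. 288.]
0.96 (array([ 6.26238864e+02, -2.62077642e+01, -2.35884191e-01]), np.float64(0.9424237297693566))
0.96 (array([ 6.28399127e+02, -2.77557799e+01, -2.21367143e-01]), np.float64(0.9446956356194375))
```

View pics/p5.png

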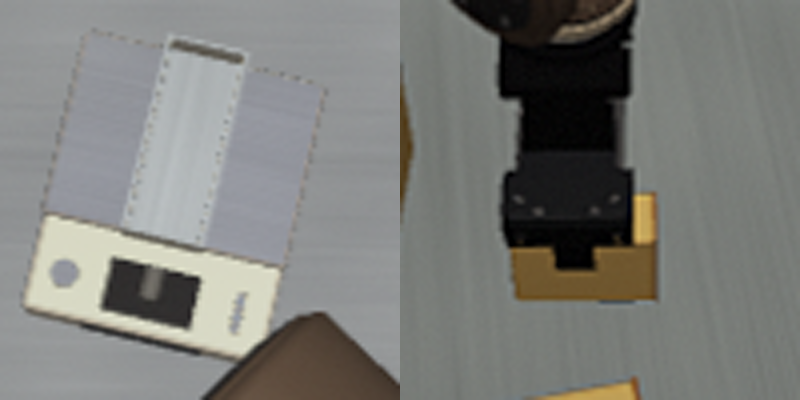

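The paddle is upright at (152,280) in the left half (predicted (150,281) for 0 rad). The pan is centred, and the fingers straddle the small cheese. I'll go down and grip.

jog_arm([
  [[-2,-2.5,12],0],
  [[-2,-2.5,27],0],
  [[-2,-2.5,42],0],
  [[-2,-2.5,51],0],
  [[-2,-2.5,51],0],
])

```text
t: 15.8
eef_pos: [422.6, -328.8, 71.5]
tcp_rot: [3.14, -0.001, 3.01]
ft_force: [0.4, -0.0, 0.0]
opening: 1.0
grip_force: 0.0
```

jog_arm([
  [[0,0,0],0],
  [[0,0,0],0],
  [[0,0,0],0],
  [[0,0,0],0],
  [[0,0,0],0],
], grip=1)

```text
t: 16.3
eef_pos: [422.9, -329.1, 72.9]
tcp_rot: [-3.141, 0.0, 3.01]
ft_force: [0.4, -0.2, 0.5]
opening: 0.639
grip_force: 0.0
```

jog_arm([
  [[0,0,0],0],
  [[0,0,0],0],
  [[0,0,0],0],
  [[0,0,0],0],
])

```text
t: 16.7
eef_pos: [422.8, -329.0, 72.5]
tcp_rot: [3.141, -0.0, 3.01]
ft_force: [0.9, -0.2, -0.1]
opening: 0.356
grip_force: 29.9
```

jog_arm([
  [[0,0,-15],0],
  [[0,0,-45],0],
  [[0,0,-80],0],
  [[0,0,-115],0],
  [[0,0,-145],0],
])

```text
t: 17.2
eef_pos: [422.7, -328.9, 219.1]
tcp_rot: [-3.142, 0.0, 3.01]
ft_force: [0.4, 0.2, -2.6]
opening: 0.357
grip_force: 29.9
```

```bash
python3 - <<'E'
from h import *
s=read_camera("side");print(state()["eef_pos"],state()["opening"])
# cheese offset along its x relative to the TCP, fitted at its lifted height (bottom = tcp z - 72)
p=state()["eef_pos"];a=state()["tcp_rot"][2];z=p[2]-72
r=cut_out("cheese",s)
for q in r: print(round(q["p"],2),q["box"],[np.round(v,2) for v in fit(box(90,34,z,z+75),[(s,q["region"])],p[0],p[1],(a-np.pi,))])
go(627.3,-27,217,-.225+np.pi)
E
```

```text
[ 423.83405607 -329.89530307  223.45127812] 0.3563798520166661
0.96 [296.3, 264.9, 332.9, 295.2] [array([ 4.2786e+02, -3.3414e+02, -1.3000e-01]), np.float64(0.27)]
0.95 [238.9, 265.3, 273.0, 329.7] [array([ 4.2383e+02, -3.2990e+02, -1.3000e-01]), np.float64(0.0)]
0.85 [274.1, 343.5, 334.0, 394.8] [array([ 4.2383e+02, -3.2990e+02, -1.3000e-01]), np.float64(0.0)]
shift [-162.1  326.9    4. ] turn 0.093
```

jog_arm([
  [[-12,28,0],0.01],
  [[-28,60,0],0.03],
  [[-45,95,0],0.05],
  [[-62,130,0],0.07],
  [[-80,165,0],0.093],
])

```text
t: 17.8
eef_pos: [524.0, -174.4, 216.2]
tcp_rot: [3.141, -0.002, 2.916]
ft_force: [0.6, 0.4, -1.8]
opening: 0.36
grip_force: 29.9
```

```bash
python3 - <<'E'
from h import *
go(627.3,-27,217,-.225+np.pi)
E
```

```text
shift [-67.6 166.8  -0.8] turn -0.001
```

jog_arm([
  [[-14,34,0],0],
  [[-28,68,0],0],
  [[-42,102,0],0],
  [[-55,135,0],0],
  [[-64,156,0],0],
])

```text
t: 18.3
eef_pos: [621.5, -36.0, 215.8]
tcp_rot: [3.141, -0.002, 2.918]
ft_force: [-0.3, -0.2, -2.0]
opening: 0.357
grip_force: 29.9
```

jog_arm([
  [[-4,9,0],0],
  [[-4,9,0],0],
  [[-4,9,0],0],
  [[-4,9,0],0],
])

```text
t: 18.7
eef_pos: [626.3, -31.4, 217.5]
tcp_rot: [-3.141, -0.0, 2.916]
ft_force: [0.0, -0.6, -1.9]
opening: 0.358
grip_force: 29.9
```

```bash
python3 - <<'E'
from h import *
s=read_camera("side");go(627.3,-27,155,-.225+np.pi);print(state()["eef_pos"])
cv2.imwrite("pics/p6.png",cv2.resize(s["img"][140:255,300:420],None,fx=5,fy=5,interpolation=2))
E
```

```text
shift [ 0.1  4.4 62.7] turn -0.001
[626.43453324 -31.32256454 217.65135906]
```

View pics/p6.png

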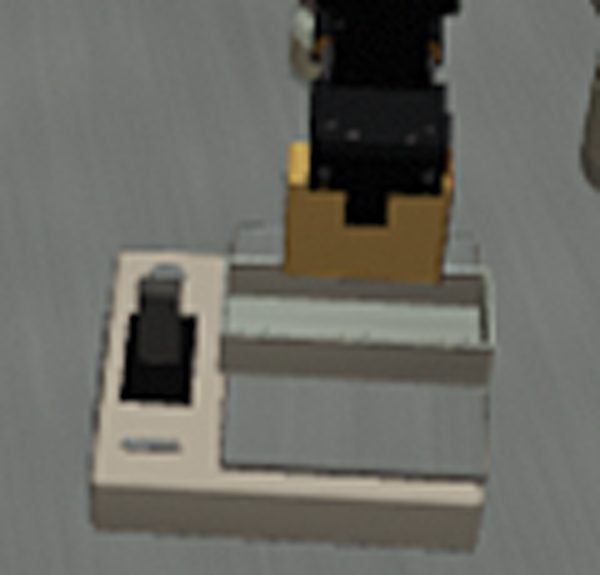

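The cheese is held level and central over the pan (bottom edge at about (365,275)), and the paddle is upright. I'll shift 4 mm and lower.

jog_arm([
  [[0,4,3],0],
  [[0,4,15],0],
  [[0,4,27],0],
  [[0,4,38],0],
  [[0,4,48],0],
])

```text
t: 19.25
eef_pos: [627.5, -26.4, 168.1]
tcp_rot: [-3.142, -0.001, 2.917]
ft_force: [-0.2, -0.1, -1.6]
opening: 0.353
grip_force: 29.9
```

jog_arm([
  [[0,0,5],0],
  [[0,0,10],0],
  [[0,0,13],0],
  [[0,0,13],0],
  [[0,0,13],0],
])

```text
t: 19.75
eef_pos: [627.9, -26.4, 156.9]
tcp_rot: [3.141, 0.001, 2.917]
ft_force: [0.9, 0.2, -1.4]
opening: 0.358
grip_force: 29.9
```

jog_arm([
  [[0,0,1],0],
  [[0,0,2],0],
  [[0,0,3],0],
  [[0,0,3],0],
  [[0,0,3],0],
])

```text
t: 20.25
eef_pos: [627.8, -26.4, 153.6]
tcp_rot: [3.141, 0.0, 2.917]
ft_force: [-0.2, -0.9, -2.5]
opening: 0.354
grip_force: 29.9
```

jog_arm([
  [[0,0,1],0],
  [[0,0,1.5],0],
  [[0,0,2],0],
  [[0,0,2],0],
])

```text
t: 20.65
eef_pos: [627.8, -26.4, 151.5]
tcp_rot: [3.142, -0.0, 2.917]
ft_force: [-0.3, 0.3, -2.2]
opening: 0.359
grip_force: 29.9
```

jog_arm([
  [[0,0,0.5],0],
  [[0,0,1],0],
  [[0,0,1],0],
  [[0,0,1],0],
])

```text
t: 21.05
eef_pos: [627.8, -26.4, 150.6]
tcp_rot: [3.141, -0.0, 2.917]
ft_force: [-0.3, -0.2, -3.1]
opening: 0.358
grip_force: 29.9
```

jog_arm([
  [[0,0,0.5],0],
  [[0,0,1],0],
  [[0,0,1],0],
])

```text
t: 21.35
eef_pos: [627.9, -26.3, 150.5]
tcp_rot: [3.141, 0.001, 2.917]
ft_force: [-2.5, 0.9, 6.1]
opening: 0.355
grip_force: 30.0
```

Contact. I'll release and lift.

jog_arm([
  [[0,0,0],0],
  [[0,0,0],0],
  [[0,0,0],0],
  [[0,0,0],0],
  [[0,0,0],0],
], grip=0)

```text
t: 21.85
eef_pos: [627.8, -26.4, 149.6]
tcp_rot: [3.142, -0.0, 2.917]
ft_force: [1.2, -0.1, 0.4]
opening: 0.719
grip_force: 0.0
```

jog_arm([
  [[0,0,0],0],
  [[0,0,0],0],
  [[0,0,-10],0],
  [[0,0,-25],0],
  [[0,0,-45],0],
])

```text
t: 22.35
eef_pos: [627.6, -26.3, 195.2]
tcp_rot: [3.142, -0.001, 2.917]
ft_force: [0.6, 0.9, -0.1]
opening: 1.0
grip_force: 0.0
```

jog_arm([
  [[0,0,-25],0],
  [[0,0,-60],0],
  [[0,-35,-80],0],
  [[0,-80,-80],0],
  [[0,-125,-80],0],
])

```text
t: 22.85
eef_pos: [599.6, -149.2, 276.4]
tcp_rot: [-3.141, 0.002, 2.918]
ft_force: [0.7, -0.7, -0.5]
opening: 0.999
grip_force: 0.0
```

jog_arm([
  [[10,-45,0],0],
  [[25,-90,0],0],
  [[40,-130,0],0],
  [[50,-150,0],0],
  [[50,-150,0],0],
])

```text
t: 23.35
eef_pos: [516.2, -285.5, 275.5]
tcp_rot: [-3.141, 0.001, 2.913]
ft_force: [-0.2, 0.4, -0.1]
opening: 0.999
grip_force: 0.0
```

```bash
python3 - <<'E'
from h import *
c=read_camera("top");s=read_camera("side")
A=cv2.resize(c["img"][120:220,280:380],None,fx=4,fy=4,interpolation=2);B=cv2.resize(s["img"][160:260,310:410],None,fx=4,fy=4,interpolation=2)
cv2.imwrite("pics/p7.png",np.hstack([A,B]));print(state()["eef_pos"],state()["opening"])
E
```

```text
[ 517.80594235 -283.35610884  275.27749418] 0.9990318156057468
```

View pics/p7.png

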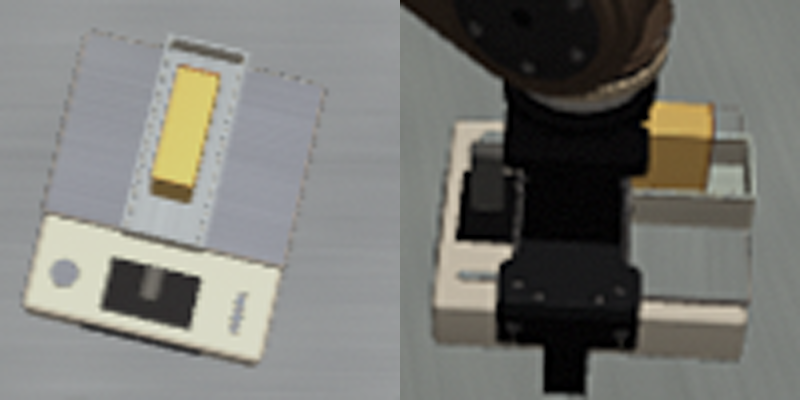

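The cheese stands upright in the middle of the pan (left half, about (185,130)). The pan is centred on the plate, the paddle is upright at (152,280), and the arm is clear of everything.

```bash
python3 -c "
from h import *
print(job_done())"
```

```text
the job is handed in; nothing more can be done
None
```

I handed the job in at about 23 s of the 72 s allowed: the pan is centred on the plate, the cheese stands upright in it and the paddle is back at centre. No verdict came back, and the tare angle was judged only from push force and geometry (about 0.43–0.5 rad, held nearly 2 s), not read directly.

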